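# Lock the docked test jig with its hitch pin

### The arm

A 6-joint arm with a two-finger parallel gripper is mounted at the origin on a cart in front of the work surface, level with it; the furniture and walls round the work are solid. World frame = base frame: x ahead of the robot, y to its left, z up, the work surface at z = 0. Lengths are in m, angles in degrees, forces in N, time in s.
With the tool pointing down it reaches from about 0.3 to 0.75 m from the base axis. Payload 8.5 kg.
Tool frame: the origin (TCP) lies at the very end of the fingers, on their centre line; the grasp point (between the pads) lies 19 mm behind it; z points along the fingers, y is the line along which they close (so a half turn about z gives the same grasp; the last joint's range is limited). The gripper opens to 85 mm and grips with 20 to 120 N. Pads are 22 mm wide; open, the fingers measure 114 mm over their backs; the gripper's body (76 mm by 85 mm) begins 54 mm behind the grasp point. The pads swing forward as they close: fully open they stand 13 mm farther back than shut.
Start: joints at [-77.596, 21.807, 74.336, -0, 83.858, -12.336], TCP at [0.23, -0.5, 0.231] pointing down, gripper open.
Joint ranges: [-178.18, 178.18], [-50.72, 133.34], [12.68, 142.11], [-81.47, 261.47], [9.98, 163.14], [-165.26, 165.26]. Speed limits (degrees/s): [136.94, 136.94, 180, 180, 180, 180].

### API

Orientations are given as a 3x3 rotation matrix whose columns are the frame's x, y, z axes.
In Python, from rig import observe, cams, ticket gives the robot as it stands.
- The arm moves only by the tool move_arm, never from a script. Its arguments are lists of equal length, an entry for each row: "jaw": the finger opening in cm, from 0 to 8.54; "dp": the shift along the tool's x, y, z in cm, a list of three; "turn": the turn, a rotation vector about the tool's x, y, z in rad, a list of three. In form: {"jaw": [jaw, ...], "dp": [[tx, ty, tz], ...], "turn": [[wx, wy, wz], ...]}. A call has 1 to 12 rows; each row shifts and turns the commanded pose from where the row before left it, along the tool's axes as they then stand; what a row does not reach is not made up. A row lasts 1/12 s, in which the tool goes at most 41.7 mm and 7.16 degrees, less where a joint would pass 70% of its speed; a pose out of reach is approached as far as the arm can. A call is refused whole if a number of a shift passes 4.17 or a number of a turn 0.125, either way. A call with a gripper value outside its range is refused whole. The fingers move at their own pace and stop on an object; "force" is the grip in N (left out, the last holds). Time passes only in rows, so rows that do not move let the fingers close. It gives the time, the measured TCP pose, the force, the opening and the grip force at its end, in the units of the state.
- observe(): the state, without advancing time (a new reading comes with each control period).
- cams.get_image(name): name is "scene" or "top" or "wrist"; returns (picture, depth): 420x560x3 uint8, red, green, blue; 420x560 float32, m along the optical axis (not along the pixel's ray), 0 where there is no reading.
- cams.calibration(name): a dict with "vertical_fov" (degrees; the focal length in pixels is half the picture's height over the tangent of half this angle, whatever the lens; pixels are square), "cx", "cy" (the principal point, pixels), "view" (4x4, takes a point from world to camera coordinates); the wrist camera has in their place "tool_from_camera" (4x4, takes a point from camera to tool coordinates, whose origin is the TCP and whose axes are the flange's). Camera axes: x right, y up, looking along -z (the intrinsics and any distortion apply to the point x, -y, -z); pixel columns grow to the right and rows downward; lengths in m; the calibration is good to about 2 mm. A picture is of the moment at which its call begins: read the wrist's pose just before it. calibration takes no time and is no camera call.
- ticket.close_job(): hands the job in; it is judged then, once.
Trained networks look in the newest picture that a camera, given by its name, has taken for a name from the list of things; names that differ only in an ending like _2 or _b are one class to them, and where a whole thing is asked for, a point or a joint stands for the part that bears it (a point fixed in the world has none). Each returns a list of dicts, best first, with "p" (0 to 1); they miss things now and then, are a little off and sometimes report something else, mostly with a low value. They report only what shows in the picture. A call takes as long as a camera call.
- cams.spot_in(camera, query): "box" ([centre column, centre row, width, height] as shares, 0 to 1, of the picture: columns of its width, rows of its height, round what is visible of it).
- cams.outline_of(camera, query): "mask" (420x560 bool, what is visible of it) and "box" ([centre column, centre row, width, height] as shares, 0 to 1, of the picture: columns of its width, rows of its height, round what is visible of it).
- cams.mark_of(camera, query): "location" ([column, row] as shares, 0 to 1, of the picture: columns of its width, rows of its height: a listed point, or the origin of a listed thing).
The state is a dict: "time_s": time; "q": joint angles; "qvel": joint speeds; "joint_efforts": joint torques, N m; "position": TCP position; "tool_rot": TCP orientation; "ft_force": force on the tool from outside, world axes, zero at the start; "wrist_torque": the same for the moment, N m; "grip_width": finger opening in m; "gripper_force": force on a finger pad.
Only numpy, scipy, OpenCV 4.12 (cv2) and the standard library are available. Lean on these libraries where they do the work, as an engineer would, in place of code of your own. Each camera call takes 0.05 s, during which the arm holds its last target. There are 200 camera calls.

### The job

Lock the board jig: take the hitch pin (the one with the wire loop) out of the pin block and push it from above all the way down through the cross hole in the jig's tongue, with its loop toward the free end of the tongue. Then swing the loop over the end of the tongue and fully down until its cross bar hangs beneath the tongue, and let go. Leave the plain pin in the block.

Things in the scene. Friction and masses are not known exactly. Their poses are not given: they have to be found in the camera images.
- hole (a point): Mouth centre of the vertical cross hole, on the top face of the jig's steel tongue, 75 mm above the bench. The tongue is a level flat bar 28 mm wide, 14 mm thick; its free end lies 18 mm from here toward -x of this frame (roughly toward the robot). x runs along the tongue back into the jig, z up. The round hole is 12.5 mm wide, bevelled 3 mm at the mouth, right through.
- jig: The fixed jig: origin on the bench under the hole, axes as the hole's. Dark base plate (12 mm high, x -17 to 133 mm, 120 mm wide), grey keeper bracket (x 30 to 42 mm, 62 mm wide, 88 mm high) through which the tongue sticks out, and behind it an aluminium carriage with a small circuit board, up to 105 mm high from x = 69 mm.
- hitch_pin_head (a point): Centre of the hitch pin's grip head: block 18 mm along x, 14 mm along y (grip across y); top 9 mm above here, hinge level 13 mm below. Loose steel pin, 0.12 kg, upright in the pin block at the start. Collar 26 mm wide, its underside (the seat) 19 mm below here; shank 9 mm thick, tapered tip, reaches 34 mm below the seat. z up; the loop is on the -x side, its hinge axis along y at x = -6 mm.
- loop (a joint): Angle of the hitch pin's wire loop: 0 = fully down along the shank (stop), about 1.5 at the start = level, sticking out to the pin's -x. U of 3.6 mm wire, 46 mm between wire centres. Lightly stiff hinge (0.01 N m): stays where left. Pressing straight down on its thumb roll, about 30 mm to -x of the hinge axis, swings it home in one stroke, and the press stays on the roll.
- loop_bar (a point): Middle of the loop's cross bar, 36 mm from the hinge axis; straight below that axis when the loop is down.
- plain_pin_head (a point): Point on the axis of the plain pin in the block's other hole, 80 mm from the hitch pin, 19 mm above its collar's underside: round head 16 mm wide, 28 mm above the seat at its top, no loop. It stays there. The fixed grey pin block is 60 x 140 mm and 45 mm high, its two holes 40 mm deep.
- thumb_roll (a point): Centre of the thumb roll, a black barrel 16 mm thick and 28 mm wide along y, fixed 24 mm off the loop's cross bar by a small plate square to the loop. With the loop level it stands above the bar's level; with the loop down it is 24 mm to -x of the hinge axis (30 mm from the pin's axis) and 36 mm below it, its top 28 mm below it. It swings out to 43 mm from the hinge axis on the way.

How it is judged (in metres and radians):
On the way:
1. the hitch pin is home in the tongue's hole with its loop still raised (horizontal distance between hitch_pin_head and hole below 0.012 m and z of hitch_pin_head in the frame of hole below 0.025 m and value of joint loop above 0.7 rad), for 0.2 s.
At the end, for the whole second after the job is handed in: The hitch pin rests in the hole: head within 12 mm of the hole's axis, collar within 5 mm of the tongue's top, leaning less than 14 degrees; its loop is within 0.35 rad of fully down, cross bar 18 mm or more below the tongue's top face; all released and still (horizontal distance between hitch_pin_head and hole below 0.012 m and z of hitch_pin_head in the frame of hole below 0.024 m and angle between hitch_pin_head's own z axis and vertical below 0.25 rad and value of joint loop below 0.35 rad and z of loop_bar in the frame of hole below -0.018 m and velocity of joint loop below 0.1 rad/s); the robot touches nothing.
It fails at once if the plain pin is moved by more than 20 mm (distance of plain_pin_head from where it was at the start of the episode above 0.02 m).
It also fails if it takes over 45 s, if anything falls off the work surface, if the arm or the gripper's body presses on something with over 40 N, if the wrist force passes 120 N, or if a joint passes its speed limit or range.

## Working session

There is one attempt and no reset: what is moved stays moved. The work goes in short steps, Python scripts to look and compute and a tool call to move; the robot and the scene stay as the last step left them, time stands still between calls to the robot, and variables do not carry over. Pictures are saved under pics/ and viewed, at most 10 in all, crops included, and the job is handed in when it is done.

Besides the shell and the picture viewer there is one more tool, called after "Request:" by a JSON object that holds its "fn" and its "kwargs". move_arm: Moves the arm, as the interface text tells. Its arguments: {"type":"object","properties":{"jaw":{"type":"array","items":{"type":"number"}},"dp":{"type":"array","items":{"type":"array","items":{"type":"number"}}},"turn":{"type":"array","items":{"type":"array","items":{"type":"number"}}},"force":{"type":"number"}},"required":["jaw","dp","turn"]}

```bash
mkdir -p pics; ls; cat > h.py <<'E'
import numpy as np, cv2
from rig import observe, cams, ticket
def K(c):
    f=210/np.tan(np.radians(c["vertical_fov"])/2); return f,c["cx"],c["cy"]
def T_world_cam(name):
    c=cams.calibration(name)
    if "view" in c: return np.linalg.inv(np.array(c["view"])),c
    s=observe(); T=np.eye(4); T[:3,:3]=s["tool_rot"]; T[:3,3]=s["position"]
    return T@np.array(c["tool_from_camera"]),c
def ray(name,u,v):
    T,c=T_world_cam(name); f,cx,cy=K(c)
    return T[:3,3], T[:3,:3]@np.array([(u-cx)/f,-(v-cy)/f,-1])
def at_z(name,u,v,z):
    o,d=ray(name,u,v); return o+d*(z-o[2])/d[2]
def at_d(name,u,v,dep):
    o,d=ray(name,u,v); return o+d*dep
def cloud(name,dep):
    T,c=T_world_cam(name); f,cx,cy=K(c)
    v,u=np.mgrid[0:420,0:560]
    P=np.stack([(u-cx)/f*dep,-(v-cy)/f*dep,-dep],-1)
    return P@T[:3,:3].T+T[:3,3]
def save(name,img): cv2.imwrite(name,img[:,:,::-1])
E
cat > a.py <<'E'
from h import *
np.set_printoptions(precision=4,suppress=True)
for n in ["scene","top"]:
    img,dep=cams.get_image(n); save(f"pics/{n}0.png",img); np.save(f"{n}d.npy",dep)
    print(n,{k:v for k,v in cams.calibration(n).items() if k!='view'})
    for q in ["hole","hitch_pin_head","loop_bar","plain_pin_head","thumb_roll","jig"]:
        for r in cams.mark_of(n,q)[:2]:
            u,v=r["location"][0]*560,r["location"][1]*420
            d=dep[min(419,int(v)),min(559,int(u))]
            print(n,q,round(r["p"],2),round(u,1),round(v,1),at_d(n,u,v,d))
s=observe();print(s["time_s"],s["position"],s["tool_rot"])
print(cams.calibration("wrist"))
E
python3 a.py
```

```text
pics
scene {'vertical_fov': 52.746194344632755, 'cx': 278.70634743066427, 'cy': 214.56439919014082}
scene hole 0.64 242.9 249.3 [0.4811 0.1222 0.0679]
scene hitch_pin_head 0.63 340.6 142.1 [ 0.4759 -0.2558  0.0642]
scene loop_bar 0.67 348.6 153.7 [ 0.4546 -0.2659  0.0299]
scene plain_pin_head 0.51 329.5 161.7 [ 0.4616 -0.1765  0.071 ]
scene thumb_roll 0.43 354.2 145.6 [ 0.4375 -0.2477  0.0785]
scene jig 0.9 241.0 268.3 [0.4821 0.133  0.0123]
top {'vertical_fov': 44.52579559874272, 'cx': 282.125279093971, 'cy': 210.2508505625183}
top hole 0.85 226.4 220.7 [0.487  0.1272 0.06  ]
top hole 0.33 404.0 227.2 [ 0.4752 -0.1753  0.0693]
top hitch_pin_head 0.69 449.6 220.5 [ 0.4865 -0.2521  0.0713]
top loop_bar 0.78 446.5 248.4 [ 0.439  -0.243   0.0776]
top plain_pin_head 0.7 403.4 230.1 [ 0.4698 -0.1733  0.0736]
top thumb_roll 0.67 451.2 248.5 [ 0.4388 -0.2508  0.0775]
top jig 0.87 230.4 225.0 [0.478  0.1185 0.0741]
0.7 [ 0.2302 -0.4995  0.2313] [[ 0.9082  0.4185  0.    ]
 [ 0.4185 -0.9082 -0.    ]
 [ 0.      0.     -1.    ]]
{'vertical_fov': 60.78418385501645, 'cx': 277.9401525423255, 'cy': 211.86003215513406, 'tool_from_camera': array([[ 0.0007,  0.9526,  0.3041,  0.0789],
       [ 1.    , -0.0007, -0.    , -0.0001],
       [ 0.0002,  0.3041, -0.9526, -0.1431],
       [ 0.    ,  0.    ,  0.    ,  1.    ]])}
```

```bash
python3 - <<'E'
import cv2
a=cv2.imread("pics/top0.png");b=cv2.imread("pics/scene0.png")
x=cv2.resize(a[150:330,160:500],None,fx=2.2,fy=2.2,interpolation=3)[:396,:748]
cv2.imwrite("pics/topc.png",x)
cv2.imwrite("pics/sc.png",cv2.resize(b[90:330,180:420],(600,600),interpolation=3))
E
```

```text
(no output)
```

View pics/topc.png

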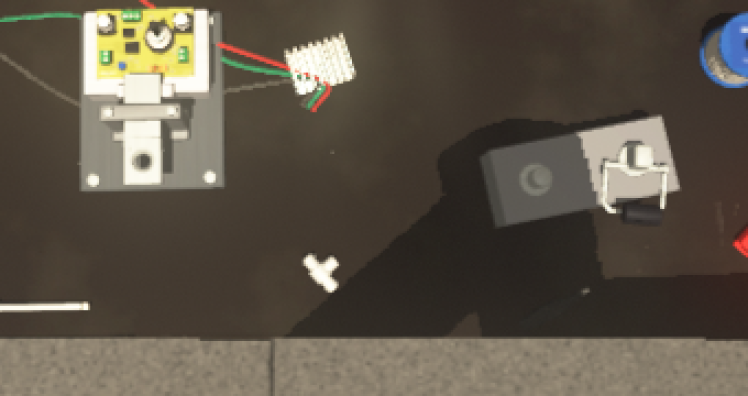

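View pics/sc.png

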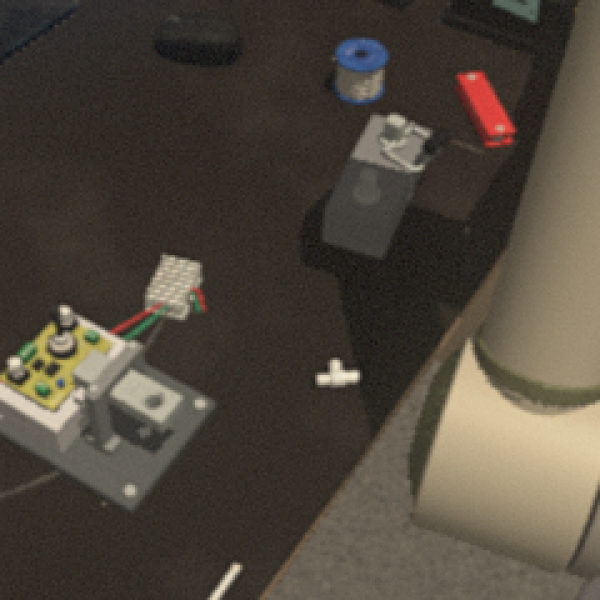

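The top view shows the hole at about px (225,223) and the hitch pin head at about (449,220), with the loop pointing roughly to world -x. The plain pin is at about (404,231). I'll move above the hitch pin for a close look.

Request:
{"fn": "move_arm", "kwargs": {"jaw": [5, 5, 5, 5, 5, 5, 5, 5, 5, 5, 5, 5], "dp": [[0, 0, 0.5], [0, 0, 0.5], [0, 0, 0.5], [0, 0, 0.5], [2.8, -2.7, 0], [2.8, -2.7, 0], [2.8, -2.7, 0], [2.8, -2.7, 0], [2.8, -2.7, 0], [2.8, -2.7, 0], [2.8, -2.7, 0], [2.8, -2.7, 0]], "turn": [[0, 0, 0.108], [0, 0, 0.108], [0, 0, 0.108], [0, 0, 0.108], [0, 0, 0], [0, 0, 0], [0, 0, 0], [0, 0, 0], [0, 0, 0], [0, 0, 0], [0, 0, 0], [0, 0, 0]]}}

```text
time_s: 1.7
position: [0.4554, -0.282, 0.2115]
tool_rot: [[1.0, -0.0, 0.0], [-0.0, -1.0, -0.0], [0.0, 0.0, -1.0]]
ft_force: [-0.0, -0.8, -0.7]
grip_width: 0.0503
gripper_force: 0.0
```

Request:
{"fn": "move_arm", "kwargs": {"jaw": [5, 5, 5, 5, 5], "dp": [[1.6, -1.5, 0], [1.6, -1.5, 0], [0, 0, 0], [0, 0, 0], [0, 0, 0]], "turn": [[0, 0, 0], [0, 0, 0], [0, 0, 0], [0, 0, 0], [0, 0, 0]]}}

```text
time_s: 2.12
position: [0.4858, -0.254, 0.2113]
tool_rot: [[1.0, -0.0, -0.0], [-0.0, -1.0, -0.0], [-0.0, 0.0, -1.0]]
ft_force: [-0.6, 0.6, 0.2]
grip_width: 0.0498
gripper_force: 0.0
```

```bash
cat > b.py <<'E'
from h import *
import sys
np.set_printoptions(precision=4,suppress=True)
s=observe();print(s["time_s"],s["position"],s["tool_rot"][:,0])
img,dep=cams.get_image("wrist"); save(f"pics/{sys.argv[1]}.png",img); np.save(f"{sys.argv[1]}.npy",dep)
C=cloud("wrist",dep); np.save(f"{sys.argv[1]}C.npy",C)
for a in sys.argv[2:]:
    q,z=a.split(":")
    for r in cams.mark_of("wrist",q)[:2]:
        u,v=r["location"][0]*560,r["location"][1]*420
        print(q,round(r["p"],2),round(u,1),round(v,1),"d",C[min(419,int(v)),min(559,int(u))],"z",at_z("wrist",u,v,float(z)))
E
python3 b.py w1 hitch_pin_head:.064 loop_bar:.053 thumb_roll:.075 plain_pin_head:.064
```

```text
2.1167 [ 0.4858 -0.254   0.2113] [ 1.     -0.0004 -0.0003]
hitch_pin_head 0.9 282.9 192.5 d [ 0.4919 -0.257   0.0748] z [ 0.4886 -0.258   0.064 ]
loop_bar 0.64 275.8 232.6 d [ 0.4477 -0.251   0.0492] z [ 0.4484 -0.2519  0.053 ]
thumb_roll 0.83 275.1 245.7 d [ 0.447  -0.2512  0.0779] z [ 0.4452 -0.2514  0.075 ]
plain_pin_head 0.86 189.9 212.7 d [ 0.4743 -0.1802  0.0726] z [ 0.4711 -0.1786  0.064 ]
plain_pin_head 0.32 276.5 233.0 d [ 0.4477 -0.2519  0.052 ] z [ 0.4525 -0.2524  0.064 ]
```

View pics/w1.png

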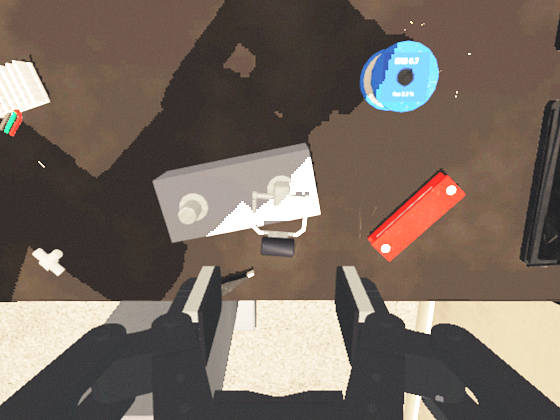

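The wrist view shows the head at about (281,187), the loop toward the image bottom and the roll at about (277,246). The plain pin is at (190,208). Next I'll get the yaw and centre from the depth data.

```bash
python3 - <<'E'
from h import *
np.set_printoptions(precision=4,suppress=True)
C=np.load("w1C.npy"); im=cv2.imread("pics/w1.png")
v,u=np.mgrid[0:420,0:560]
z=C[...,2]
head=(abs(u-282)<16)&(abs(v-187)<18)&(z>.066)&(z<.085)
P=C[head]; print("head n",len(P),P.mean(0),P[:,:2].min(0),P[:,:2].max(0),np.percentile(z[head],[5,50,95]))
top=head&(z>np.percentile(z[head],95)-.004);P=C[top]
r=cv2.minAreaRect((P[:,:2]*1000).astype(np.float32));print("headtop rect",r)
roll=(abs(u-277)<26)&(abs(v-246)<16)&(z>.062)
P=C[roll];r=cv2.minAreaRect((P[:,:2]*1000).astype(np.float32));print("roll",len(P),P.mean(0),z[roll].max(),r)
w,V=np.linalg.eigh(np.cov(P[:,:2].T));print(V[:,1], np.degrees(np.arctan2(V[1,1],V[0,1])))
bar=(abs(u-282)<40)&(abs(v-215)<35)&(z>.049)&(z<.06)
for y in range(180,250,3): print(y,np.where(bar[y])[0].min(initial=999),np.where(bar[y])[0].max(initial=0),end=";")
E
python3 - <<'E'
import cv2
a=cv2.imread("pics/w1.png")[150:270,200:360]
cv2.imwrite("pics/w1c.png",cv2.resize(a,None,fx=5,fy=5,interpolation=cv2.INTER_CUBIC))
E
```

```text
head n 344 [ 0.4894 -0.2561  0.0726] [ 0.4809 -0.2628] [ 0.497  -0.2488] [0.0698 0.073  0.0743]
headtop rect ((488.84893798828125, -255.94061279296875), (13.874999046325684, 15.97121524810791), 87.83565521240234)
roll 616 [ 0.4464 -0.2528  0.0787] 0.35439537268556864 ((499.5533142089844, -256.9654235839844), (27.856252670288086, 128.89622497558594), 85.62669372558594)
[-0.9997 -0.0258] -178.51954593248956
180 999 0;183 269 293;186 267 292;189 267 295;192 252 294;195 252 308;198 252 308;201 252 308;204 252 307;207 252 307;210 252 306;213 251 306;216 251 306;219 251 305;222 251 305;225 252 304;228 253 304;231 257 302;234 268 298;237 281 287;240 999 0;243 999 0;246 999 0;249 999 0;
```

View pics/w1c.png

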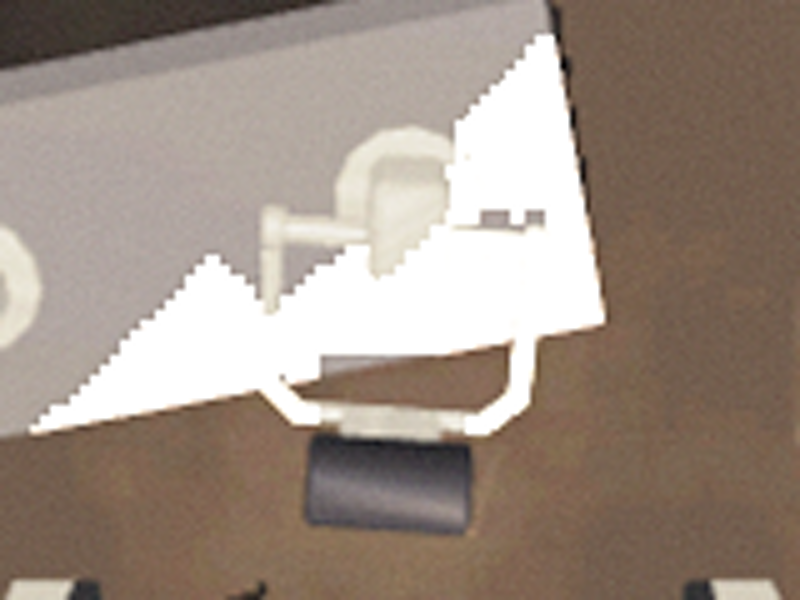

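Request:
{"fn": "move_arm", "kwargs": {"jaw": [4, 4, 4, 4, 4, 4, 4, 4, 4], "dp": [[0.3, 0.2, 2], [0, 0, 3], [0, 0, 3], [0, 0, 3], [0, 0, 2], [0, 0, 1.3], [0, 0, 1.0], [0, 0, 0], [0, 0, 0]], "turn": [[0, 0, 0.05], [0, 0, 0], [0, 0, 0], [0, 0, 0], [0, 0, 0], [0, 0, 0], [0, 0, 0], [0, 0, 0], [0, 0, 0]]}}

```text
time_s: 3.12
position: [0.4893, -0.2559, 0.0586]
tool_rot: [[0.999, -0.051, 0.0], [-0.051, -0.999, -0.0], [0.0, 0.0, -1.0]]
ft_force: [0.9, -0.1, -0.0]
grip_width: 0.0399
gripper_force: 0.0
```

Request:
{"fn": "move_arm", "kwargs": {"jaw": [1, 1, 1, 1, 1, 1, 1, 1], "dp": [[0, 0, 0], [0, 0, 0], [0, 0, 0], [0, 0, 0], [0, 0, 0], [0, 0, 0], [0, 0, 0], [0, 0, 0]], "turn": [[0, 0, 0], [0, 0, 0], [0, 0, 0], [0, 0, 0], [0, 0, 0], [0, 0, 0], [0, 0, 0], [0, 0, 0]], "force": 50}}

```text
time_s: 3.78
position: [0.4897, -0.256, 0.0595]
tool_rot: [[0.999, -0.05, 0.002], [-0.05, -0.999, -0.002], [0.002, 0.001, -1.0]]
ft_force: [-0.6, -0.3, 6.3]
grip_width: 0.0125
gripper_force: 50.4
```

Request:
{"fn": "move_arm", "kwargs": {"jaw": [1, 1, 1, 1, 1, 1, 1, 1], "dp": [[0, 0, -0.5], [0, 0, -1], [0, 0, -1.5], [0, 0, -2], [0, 0, -2.5], [0, 0, -2.5], [0, 0, 0], [0, 0, 0]], "turn": [[0, 0, 0], [0, 0, 0], [0, 0, 0], [0, 0, 0], [0, 0, 0], [0, 0, 0], [0, 0, 0], [0, 0, 0]]}}

```text
time_s: 4.45
position: [0.4895, -0.2557, 0.1598]
tool_rot: [[0.999, -0.05, 0.002], [-0.05, -0.999, -0.002], [0.002, 0.002, -1.0]]
ft_force: [-0.2, -0.3, -1.3]
grip_width: 0.0126
gripper_force: 49.5
```

```bash
python3 b.py w2 hitch_pin_head:.165 thumb_roll:.17 plain_pin_head:.064
```

```text
4.45 [ 0.4895 -0.2557  0.1598] [ 0.9987 -0.0501  0.0023]
hitch_pin_head 0.92 279.7 293.6 d [ 0.4913 -0.2553  0.1717] z [ 0.4873 -0.2553  0.165 ]
thumb_roll 0.75 277.1 383.3 d [ 0.4472 -0.2522  0.1734] z [ 0.4446 -0.252   0.17  ]
plain_pin_head 0.57 170.8 241.9 d [ 0.477  -0.1794  0.0719] z [ 0.4731 -0.1773  0.064 ]
```

View pics/w2.png

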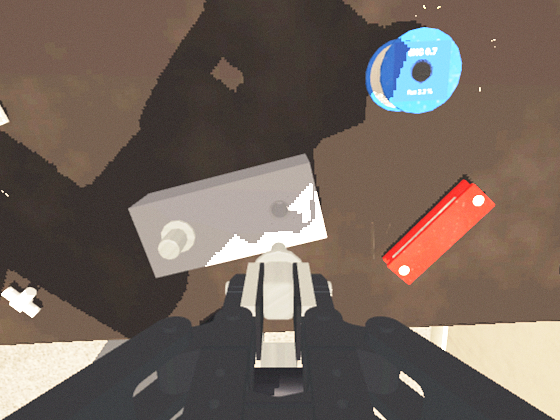

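The pin is held cleanly, with the head at about (280,294), and the block hole shows empty at (280,210). Now I'll carry it over to the jig.

Request:
{"fn": "move_arm", "kwargs": {"jaw": [1, 1, 1, 1, 1, 1, 1, 1, 1, 1, 1, 1], "dp": [[0, -1, -1], [-0.2, -2.5, -1], [-0.2, -3.8, 0], [-0.2, -3.8, 0], [-0.2, -3.8, 0], [-0.2, -3.8, 0], [-0.2, -3.8, 0], [-0.2, -3.8, 0], [-0.2, -3.8, 0], [-0.2, -3.8, 0], [-0.2, -2.5, 0], [-0.1, -1.2, 0]], "turn": [[0, 0, 0], [0, 0, 0], [0, 0, 0], [0, 0, 0], [0, 0, 0], [0, 0, 0], [0, 0, 0], [0, 0, 0], [0, 0, 0], [0, 0, 0], [0, 0, 0], [0, 0, 0]]}}

```text
time_s: 5.65
position: [0.4861, 0.1244, 0.1786]
tool_rot: [[0.999, -0.047, -0.0], [-0.047, -0.999, 0.001], [-0.001, -0.001, -1.0]]
ft_force: [0.9, -0.2, -1.6]
grip_width: 0.0125
gripper_force: 49.5
```

Request:
{"fn": "move_arm", "kwargs": {"jaw": [1, 1, 1, 1], "dp": [[0, 0, 0], [0, 0, 0], [0, 0, 0], [0, 0, 0]], "turn": [[0, 0, 0], [0, 0, 0], [0, 0, 0], [0, 0, 0]]}}

```text
time_s: 5.98
position: [0.4873, 0.1199, 0.1783]
tool_rot: [[0.999, -0.052, -0.0], [-0.052, -0.999, -0.0], [-0.0, 0.0, -1.0]]
ft_force: [-0.9, 0.2, -1.6]
grip_width: 0.0125
gripper_force: 49.5
```

```bash
python3 b.py w3 hitch_pin_head:.185 hole:.075; python3 - <<'E'
from h import *
np.set_printoptions(precision=4,suppress=True)
dep=np.load("topd.npy"); print("top hole",at_z("top",226,221.5,.075)); print("scene hole",at_z("scene",242.9,249.3,.075))
C=np.load("w3C.npy");z=C[...,2]
m=(abs(z-.075)<.004)&(abs(C[...,1]-.125)<.03)&(C[...,0]<.515)&(C[...,0]>.44)
P=C[m][:,:2]*1000; print(len(P),cv2.minAreaRect(P.astype(np.float32)),P.min(0),P.max(0))
E
```

```text
5.9833 [0.4873 0.1199 0.1783] [ 0.9987 -0.0518 -0.0002]
hitch_pin_head 0.69 281.5 289.1 d [0.4914 0.119  0.1916] z [0.4875 0.1191 0.185 ]
hitch_pin_head 0.54 266.7 217.6 d [0.4591 0.1333 0.0008] z [0.5202 0.1235 0.185 ]
hole 0.93 266.9 216.8 d [0.46   0.1332 0.0005] z [0.484  0.1289 0.075 ]
top hole [0.4838 0.126  0.075 ]
scene hole [0.4779 0.1258 0.075 ]
2131 ((487.884033203125, 129.89785766601562), (46.310447692871094, 28.03470802307129), 1.493922233581543) [464.6443 115.4221] [511.252  144.3515]
```

View pics/w3.png

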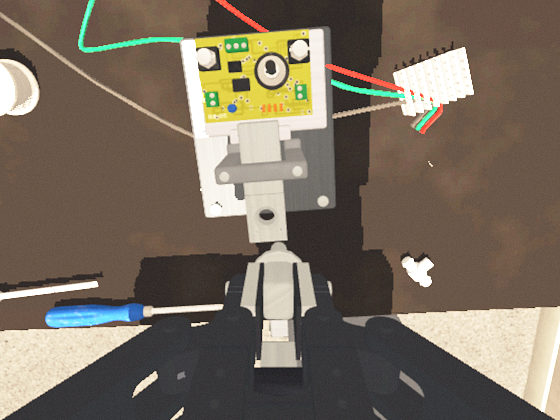

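The hole is seen at about (267,215) with the tongue's free end at (267,242). So the hole is at about (0.4835, 0.1293), with a jig yaw of about +1.5°. I'll align and descend to just above the mouth.

Request:
{"fn": "move_arm", "kwargs": {"jaw": [1, 1, 1, 1, 1, 1, 1, 1], "dp": [[0, 0, 0], [-0.36, -0.95, 1], [0, 0, 1.5], [0, 0, 1], [0, 0, 0.8], [0, 0, 0.4], [0, 0, 0], [0, 0, 0]], "turn": [[0, 0, -0.078], [0, 0, 0], [0, 0, 0], [0, 0, 0], [0, 0, 0], [0, 0, 0], [0, 0, 0], [0, 0, 0]]}}

```text
time_s: 6.8
position: [0.4835, 0.1302, 0.1316]
tool_rot: [[1.0, 0.027, 0.0], [0.027, -1.0, -0.0], [0.0, 0.0, -1.0]]
ft_force: [-0.6, -0.5, -1.1]
grip_width: 0.0124
gripper_force: 49.5
```

```bash
python3 b.py w4 hole:.075 hitch_pin_head:.14; python3 - <<'E'
from h import *
i,d=cams.get_image("scene"); save("pics/s4.png",i)
cv2.imwrite("pics/s4c.png",cv2.resize(i[190:310,160:320],None,fx=5,fy=5,interpolation=cv2.INTER_CUBIC)[:,:,::-1])
E
```

```text
6.8 [0.4835 0.1302 0.1316] [0.9996 0.0274 0.0004]
hole 0.7 280.3 237.5 d [0.4533 0.1283 0.0006] z [0.4825 0.1294 0.075 ]
hitch_pin_head 0.86 280.2 291.2 d [0.4877 0.1301 0.1464] z [0.4838 0.1299 0.14  ]
```

View pics/s4c.png

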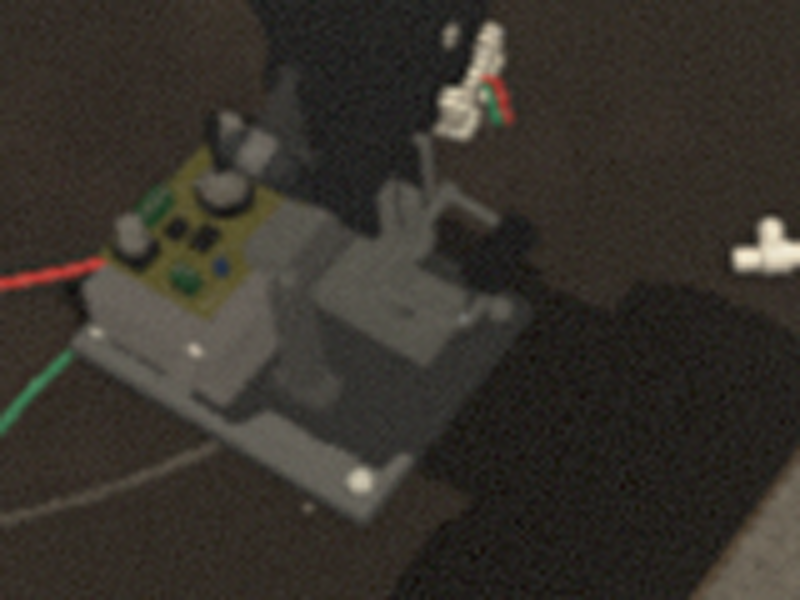

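The scene view shows the pin hovering above the tongue, close to the hole at crop (405,310). I'll make a 1 mm correction and insert.

Request:
{"fn": "move_arm", "kwargs": {"jaw": [1, 1, 1, 1, 1, 1, 1], "dp": [[-0.08, 0.06, 0.3], [0, 0, 0.4], [0, 0, 0.4], [0, 0, 0.4], [0, 0, 0.4], [0, 0, 0], [0, 0, 0]], "turn": [[0, 0, 0], [0, 0, 0], [0, 0, 0], [0, 0, 0], [0, 0, 0], [0, 0, 0], [0, 0, 0]]}}

```text
time_s: 7.58
position: [0.4828, 0.1297, 0.1121]
tool_rot: [[1.0, 0.028, 0.0], [0.028, -1.0, -0.0], [0.0, 0.0, -1.0]]
ft_force: [2.3, -1.7, -3.3]
grip_width: 0.0124
gripper_force: 49.3
```

Request:
{"fn": "move_arm", "kwargs": {"jaw": [1, 1, 1, 1, 1, 1, 1, 1], "dp": [[0, 0, 0.4], [0, 0, 0.4], [0, 0, 0.4], [0, 0, 0.4], [0, 0, 0.4], [0, 0, 0.3], [0, 0, 0], [0, 0, 0]], "turn": [[0, 0, 0], [0, 0, 0], [0, 0, 0], [0, 0, 0], [0, 0, 0], [0, 0, 0], [0, 0, 0], [0, 0, 0]]}}

```text
time_s: 8.25
position: [0.4831, 0.1297, 0.0895]
tool_rot: [[1.0, 0.028, 0.002], [0.028, -1.0, -0.0], [0.002, 0.0, -1.0]]
ft_force: [5.5, -2.2, 3.9]
grip_width: 0.0122
gripper_force: 50.1
```

Request:
{"fn": "move_arm", "kwargs": {"jaw": [3.5, 3.5, 3.5, 3.5, 3.5, 3.5, 3.5, 3.5, 3.5, 3.5], "dp": [[0, 0, 0], [0, 0, 0], [0, 0, 0], [0, 0, -0.5], [0, 0, -1], [0, 0, -2], [0, 0, -3], [0, 0, -3], [0, 0, 0], [0, 0, 0]], "turn": [[0, 0, 0], [0, 0, 0], [0, 0, 0], [0, 0, 0], [0, 0, 0], [0, 0, 0], [0, 0, 0], [0, 0, 0], [0, 0, 0], [0, 0, 0]]}}

```text
time_s: 9.08
position: [0.4827, 0.1299, 0.1856]
tool_rot: [[1.0, 0.028, 0.003], [0.028, -1.0, 0.0], [0.003, -0.0, -1.0]]
ft_force: [-0.8, 0.6, 0.3]
grip_width: 0.0349
gripper_force: 0.0
```

```bash
python3 b.py w5 hitch_pin_head:.094 thumb_roll:.105 loop_bar:.083; python3 - <<'E'
from h import *
np.set_printoptions(precision=4,suppress=True)
C=np.load("w5C.npy");z=C[...,2]
m=(abs(C[...,0]-.483)<.015)&(abs(C[...,1]-.13)<.012)&(z>.09)&(z<.12);print(m.sum(),C[m].mean(0) if m.any() else 0,np.percentile(z[m],[50,95]))
m=(abs(C[...,0]-.44)<.02)&(abs(C[...,1]-.13)<.02)&(z>.09)&(z<.13);print(m.sum(),C[m].mean(0),C[m].min(0),C[m].max(0))
E
```

```text
9.0833 [0.4827 0.1299 0.1856] [0.9996 0.028  0.0027]
hitch_pin_head 0.83 280.9 221.5 d [0.4825 0.129  0.1021] z [0.4792 0.1283 0.094 ]
thumb_roll 0.55 279.0 281.6 d [0.4399 0.1291 0.1059] z [0.439  0.1284 0.105 ]
loop_bar 0.92 276.3 263.6 d [0.4401 0.1307 0.0783] z [0.442  0.1304 0.083 ]
564 [0.4827 0.13   0.1006] [0.1015 0.1029]
867 [0.4385 0.1294 0.1041] [0.4281 0.1155 0.0951] [0.4442 0.1433 0.1078]
```

View pics/w5.png

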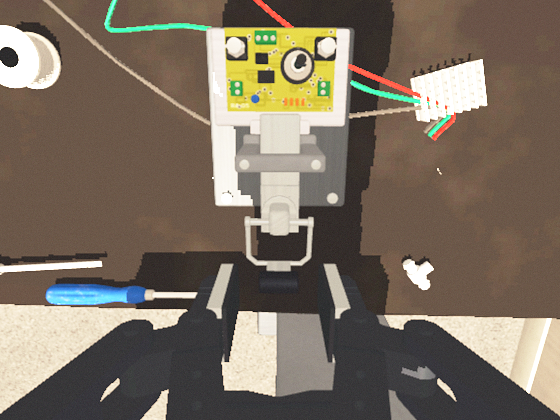

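The pin is seated: head top at z 0.103, loop level, roll at about (279,283). Next I'll shut the jaws, move back 38 mm and come down to just above the roll.

Request:
{"fn": "move_arm", "kwargs": {"jaw": [0, 0, 0, 0, 0, 0, 0, 0, 0, 0], "dp": [[-1.3, 0, 0], [-1.3, 0, 0], [-1.15, 0, 0], [0, 0, 0], [0, 0, 1], [0, 0, 2], [0, 0, 2], [0, 0, 1], [0, 0, 0.5], [0, 0, 0]], "turn": [[0, 0, 0], [0, 0, 0], [0, 0, 0], [0, 0, 0], [0, 0, 0], [0, 0, 0], [0, 0, 0], [0, 0, 0], [0, 0, 0], [0, 0, 0]]}}

```text
time_s: 10.12
position: [0.4449, 0.1287, 0.1182]
tool_rot: [[1.0, 0.028, -0.003], [0.028, -1.0, -0.0], [-0.003, -0.0, -1.0]]
ft_force: [-0.0, -0.7, 0.6]
grip_width: 0.0002
gripper_force: 0.0
```

Request:
{"fn": "move_arm", "kwargs": {"jaw": [0, 0, 0, 0, 0, 0, 0, 0], "dp": [[0, 0, 0.4], [0, 0, 0.4], [0, 0, 0.4], [0, 0, 0.4], [0, 0, 0.4], [0, 0, 0.4], [0, 0, 0], [0, 0, 0]], "turn": [[0, 0, 0], [0, 0, 0], [0, 0, 0], [0, 0, 0], [0, 0, 0], [0, 0, 0], [0, 0, 0], [0, 0, 0]]}}

```text
time_s: 10.78
position: [0.4449, 0.1288, 0.0952]
tool_rot: [[1.0, 0.028, -0.0], [0.028, -1.0, -0.0], [-0.0, 0.0, -1.0]]
ft_force: [0.6, -0.7, 0.4]
grip_width: -0.0
gripper_force: 0.0
```

Request:
{"fn": "move_arm", "kwargs": {"jaw": [0, 0, 0, 0, 0, 0, 0, 0, 0, 0, 0], "dp": [[0, 0, 0.5], [0, 0, 0.5], [0, 0, 0.5], [0, 0, 0.5], [0, 0, 0.5], [0, 0, 0.5], [0, 0, 0.5], [0, 0, 0.4], [0, 0, 0.2], [0, 0, 0], [0, 0, 0]], "turn": [[0, 0, 0], [0, 0, 0], [0, 0, 0], [0, 0, 0], [0, 0, 0], [0, 0, 0], [0, 0, 0], [0, 0, 0], [0, 0, 0], [0, 0, 0], [0, 0, 0]]}}

```text
time_s: 11.7
position: [0.4449, 0.1288, 0.0543]
tool_rot: [[1.0, 0.028, -0.0], [0.028, -1.0, -0.0], [-0.0, -0.0, -1.0]]
ft_force: [0.0, -1.0, -0.3]
grip_width: -0.0003
gripper_force: 0.0
```

```bash
python3 b.py w6 hitch_pin_head:.094 thumb_roll:.045; python3 - <<'E'
from h import *
i,d=cams.get_image("scene"); w=cv2.imread("pics/w6.png")[150:360,180:380]
a=cv2.resize(i[190:310,160:320],None,fx=2.5,fy=2.5,interpolation=cv2.INTER_CUBIC)[:,:,::-1]
w=cv2.resize(w,(400,420)); o=np.zeros((420,800,3),np.uint8); o[:300,:400]=np.clip(a.astype(float)*2,0,255); o[:,400:]=w
cv2.imwrite("pics/c6.png",o)
E
```

```text
11.7 [0.4449 0.1288 0.0543] [ 0.9996  0.0278 -0.0004]
hitch_pin_head 0.78 279.6 237.9 d [0.4867 0.1301 0.1046] z [0.4822 0.1298 0.094 ]
```

View pics/c6.png

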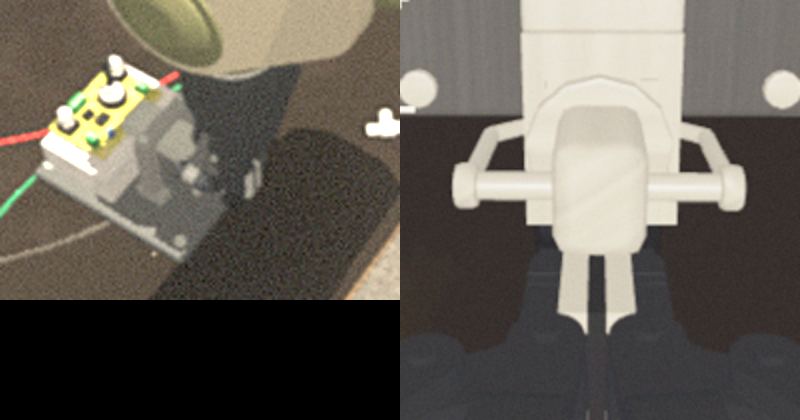

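The loop legs now pass beneath the tongue on both sides. I'll press a few mm more to find the stop.

Request:
{"fn": "move_arm", "kwargs": {"jaw": [0, 0, 0, 0], "dp": [[0, 0, 0.1], [0, 0, 0.15], [0, 0, 0], [0, 0, 0]], "turn": [[0, 0, 0], [0, 0, 0], [0, 0, 0], [0, 0, 0]]}}

```text
time_s: 12.23
position: [0.4461, 0.1288, 0.0523]
tool_rot: [[1.0, 0.028, 0.003], [0.028, -1.0, 0.0], [0.003, -0.0, -1.0]]
ft_force: [4.5, 0.3, 5.0]
grip_width: 0.0001
gripper_force: 2.7
```

The stop has been felt (5 N). I'll retreat straight up, then check.

Request:
{"fn": "move_arm", "kwargs": {"jaw": [0, 0, 0, 0, 0, 0, 0, 0, 0, 0], "dp": [[0, 0, -0.5], [0, 0, -1], [0, 0, -2], [0, 0, -3], [0, 0, -3], [0, 0, -3], [0, 0, -2], [0, 0, 0], [0, 0, 0], [0, 0, 0]], "turn": [[0, 0, 0], [0, 0, 0], [0, 0, 0], [0, 0, 0], [0, 0, 0], [0, 0, 0], [0, 0, 0], [0, 0, 0], [0, 0, 0], [0, 0, 0]]}}

```text
time_s: 13.07
position: [0.444, 0.1287, 0.1958]
tool_rot: [[1.0, 0.028, -0.003], [0.028, -1.0, -0.0], [-0.003, -0.0, -1.0]]
ft_force: [-0.6, 0.3, -0.6]
grip_width: -0.0002
gripper_force: 0.0
```

```bash
python3 b.py w7 hitch_pin_head:.094 thumb_roll:.045 loop_bar:.045; python3 - <<'E'
from h import *
np.set_printoptions(precision=4,suppress=True)
C=np.load("w7C.npy");z=C[...,2]
m=(abs(C[...,0]-.483)<.015)&(abs(C[...,1]-.13)<.012)&(z>.09)&(z<.12);print(m.sum(),C[m].mean(0),np.percentile(z[m],95))
m=(C[...,0]<.463)&(C[...,0]>.43)&(abs(C[...,1]-.13)<.018)&(z>.03)&(z<.1);print(m.sum(),C[m].mean(0),np.percentile(z[m],95))
w=cv2.imread("pics/w7.png")[150:310,180:380]; cv2.imwrite("pics/w7c.png",cv2.resize(w,(750,600)))
E
```

```text
13.0667 [0.444  0.1287 0.1958] [ 0.9996  0.0278 -0.0028]
hitch_pin_head 0.89 279.9 158.7 d [0.4844 0.1297 0.1023] z [0.4827 0.129  0.094 ]
573 [0.4826 0.1302 0.1021] 0.10400387811904274
590 [0.4527 0.1297 0.0515] 0.05361021419608537
```

View pics/w7c.png

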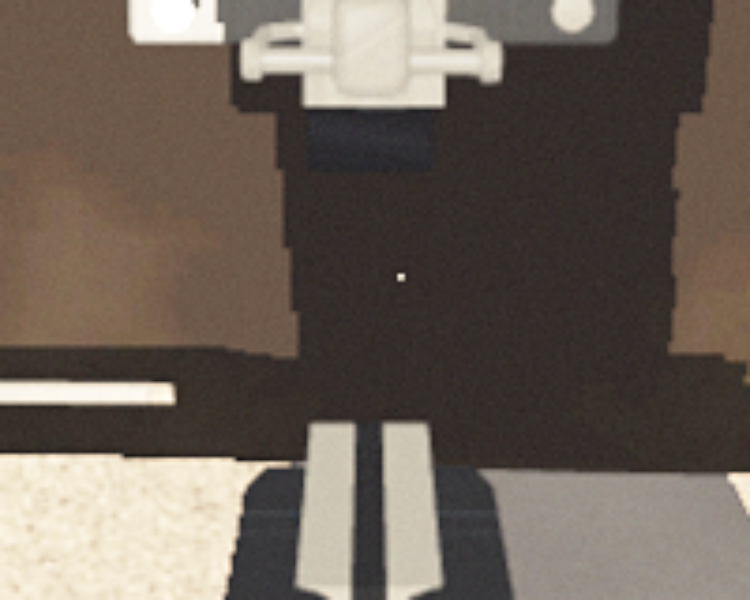

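The head is seated with its top at z 0.104. The roll sits just off the tongue end (crop (370,140)) with its top at z 0.0536, which matches a fully-down loop at 0.053. The gripper is clear of everything.

```bash
python3 -c "
from rig import ticket
print(ticket.close_job())"
```

```text
the job is handed in; nothing more can be done
None
```

I handed the job in: the hitch pin is seated in the tongue's hole, its loop is swung fully down under the tongue, the arm is clear, and I left the plain pin in the block. `close_job()` gave no verdict, so this rests on my last camera and depth check.

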